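# Push the bench dogs down level with the mirror blank

## Robot

A 6-joint arm with a two-finger parallel gripper is mounted at the origin on the work surface. World frame = base frame: x ahead of the robot, y to its left, z up, the work surface at z = 0. Lengths are in mm, angles in rad, forces in N, time in s.
With the tool pointing down it reaches from about 400 to 925 mm from the base axis. Payload 12.5 kg.
Tool frame: the origin (TCP) lies on the front face of the gripper's body, between the roots of the fingers; the fingertips stand 78 mm ahead of it and the grasp point (between the pads) lies 59 mm ahead of it (env.nose_length is the distance from the TCP to the fingertips, in mm); z points along the fingers, y is the line along which they close (so a half turn about z gives the same grasp; the last joint's range is limited). The gripper opens to 95 mm and grips with 3 to 60 N. Pads are 20 mm wide; open, the fingers measure 119 mm over their backs; the gripper's body (75 mm by 180 mm) begins 59 mm behind the grasp point.
Start: joints at [-1.212, 0.491, 1.559, -0, 1.092, -0.106], TCP at [280.174, -558.695, 292.261] pointing down, gripper open.
Joint ranges: [-3.1, 3.1], [-0.84, 2.19], [0.05, 2.79], [-1.13, 4.28], [0.06, 2.93], [-2.69, 2.69]. Speed limits (rad/s): [2.22, 2.22, 2.79, 3.14, 3.14, 3.14].

## Interface

Orientations are given as [roll, pitch, yaw] about the fixed x, y, z axes, in that order (R = Rz(yaw) Ry(pitch) Rx(roll)).
In Python, from cell import env gives the robot as it stands.
- The arm moves only by the tool jog_arm, never from a script. Its argument "motion" is a list of rows, each a list of 7 numbers: the turn, a rotation vector about the tool's x, y, z in degrees, then the shift along the tool's x, y, z in mm, then the finger opening in mm, from 0 to 95.1. In form: [[wx, wy, wz, x, y, z, hand], ...]. A call has 1 to 10 rows; each row shifts and turns the commanded pose from where the row before left it, along the tool's axes as they then stand; what a row does not reach is not made up. A row lasts 1/8 s, in which the tool goes at most 62.5 mm and 10.7 degrees, less where a joint would pass 70% of its speed; a pose out of reach is approached as far as the arm can. A call is refused whole if a number of a shift passes 62.5 or a number of a turn 10.7, either way. A call with a gripper value outside its range is refused whole. The fingers move at their own pace and stop on an object; the grip force is fixed at half the most. Time passes only in rows, so rows that do not move let the fingers close. It gives the time, the measured TCP pose, the force, the opening and the grip force at its end, in the units of the state.
- env.state(): the state, without advancing time (a new reading comes with each control period).
- env.read_camera(name): name is "side" or "top" or "wrist"; returns a dict with "color" (384x512x3 uint8, red, green, blue), "z_map" (384x512 float32, mm along the optical axis (not along the pixel's ray), 0 where there is no reading), "camera_matrix" (3x3 intrinsics, pixels), "world_to_cam" (4x4, takes a point from world to camera coordinates). Camera axes: x right, y up, looking along -z (the intrinsics and any distortion apply to the point x, -y, -z); pixel columns grow to the right and rows downward; lengths in mm; the calibration is good to about 2 mm. A picture is of the moment at which its call begins.
- env.job_done(): hands the job in; it is judged then, once.
Trained networks look in the newest picture that a camera, given by its name, has taken for a name from the list of things; names that differ only in an ending like _2 or _b are one class to them, and where a whole thing is asked for, a point or a joint stands for the part that bears it (a point fixed in the world has none). Each returns a list of dicts, best first, with "score" (0 to 1); they miss things now and then, are a little off and sometimes report something else, mostly with a low value. They report only what shows in the picture. A call takes as long as a camera call.
- env.recognise(camera, thing): "location" ([column, row] in pixels, amid what is visible of it).
The state is a dict: "t": time; "joints": joint angles; "qvel": joint speeds; "tau": joint torques, N m; "eef_pos": TCP position; "tcp_rot": TCP orientation; "ft_force": force on the tool from outside, world axes, zero at the start; "moment": the same for the moment, N m; "opening": opening from 0.0 (shut) to 1.0 (fully open); "grip_force": force on a finger pad.
Only numpy, scipy, OpenCV 4.12 (cv2) and the standard library are available. Lean on these libraries where they do the work, as an engineer would, in place of code of your own. Each camera call takes 0.05 s, during which the arm holds its last target. There are 200 camera calls.

## Task

Three of the bench dogs round the mirror blank stand too high for the rim to be planed: with the fingertips, lightly push down first the orange-capped one, then the blue, then the yellow, each until its top is level with the blank's flat face or a few millimetres below it. Do not drive a dog right down or pull one up, leave the black-capped dog alone, and lift or disturb nothing else.

Things in the scene. Friction and masses are not known exactly. Their poses are not given: they have to be found in the camera images.
- blank: dark wooden hand-mirror blank, fixed to the bench by a black steel holdfast: a disc 170 mm across and 24 mm thick with a pale 124 mm inlay, flat on the bench; origin under the disc's centre. Its straight side is 10 mm high, then slopes in to the flat face, which is 140 mm across. A handle 42 mm wide and 23 mm high runs along its -x to 208 mm from the origin. The holdfast presses on the disc 43 mm along +x and arches, 68 mm high at most, to a hole 128 mm along +x
- blank_face (a point): centre of the blank's flat upper face, 24 mm above the bench; z up
- orange_top (a point): centre of the flat top of the orange cap (a disc 28 mm across, 13 mm thick) of a round aluminium bench dog 25 mm thick that stands upright in a hole of the bench, its axis 14.5 mm outside the blank's rim. The four dogs stand at four places round the rim, any colour at any place
- orange_dog (a joint): how far the orange dog has been pushed down, m: its cap's top is 44 mm above the bench at 0. It starts 12 to 20 mm above the blank's face (joint 0 to 0.008). At 0.020 the top is level with the blank's flat face, at 0.031 the dog is right down. A friction catch of about 4 N holds it wherever it is left; it does not spring back
- blue_top (a point): centre of the flat top of the blue cap (a disc 28 mm across, 13 mm thick) of a round aluminium bench dog 25 mm thick that stands upright in a hole of the bench, its axis 14.5 mm outside the blank's rim. The four dogs stand at four places round the rim, any colour at any place
- blue_dog (a joint): how far the blue dog has been pushed down, m: its cap's top is 44 mm above the bench at 0. It starts 12 to 20 mm above the blank's face (joint 0 to 0.008). At 0.020 the top is level with the blank's flat face, at 0.031 the dog is right down. A friction catch of about 4 N holds it wherever it is left; it does not spring back
- yellow_top (a point): centre of the flat top of the yellow cap (a disc 28 mm across, 13 mm thick) of a round aluminium bench dog 25 mm thick that stands upright in a hole of the bench, its axis 14.5 mm outside the blank's rim. The four dogs stand at four places round the rim, any colour at any place
- yellow_dog (a joint): how far the yellow dog has been pushed down, m: its cap's top is 44 mm above the bench at 0. It starts 12 to 20 mm above the blank's face (joint 0 to 0.008). At 0.020 the top is level with the blank's flat face, at 0.031 the dog is right down. A friction catch of about 4 N holds it wherever it is left; it does not spring back
- black_top (a point): centre of the flat top of the black cap (a disc 28 mm across, 13 mm thick) of a round aluminium bench dog 25 mm thick that stands upright in a hole of the bench, its axis 14.5 mm outside the blank's rim. The four dogs stand at four places round the rim, any colour at any place. The black one is already level with the blank's face or up to 4 mm below it, and is to be left alone
- oak_dowel: short brown oak dowel, 22 mm across and 45 mm tall, standing on end about 65 mm outside the blank's rim on its left; origin under its centre
- beech_dowel: short pale beech dowel, 22 mm across and 40 mm tall, standing on end about 65 mm outside the blank's rim on its right; origin under its centre
- plane: black steel block plane 160 x 50 mm, about 45 mm tall, on the left of the bench; origin under its centre
- rasp: rasp with a 120 mm wooden handle and a 200 mm dark blade, 22 mm high, on the left; origin where handle and blade meet, blade along its +x
- chisel: chisel with a 120 mm pale handle and a 130 mm steel blade, 22 mm high, on the right; origin where handle and blade meet, blade along its +x
- pencil: flat red carpenter's pencil 170 x 14 x 8 mm, lying at the far left; origin under its centre
- mallet: wooden mallet, head 60 x 110 x 65 mm tall, 170 mm handle towards its -x, on the right; origin under its head

How it is judged (in metres and radians):
On the way, in this order (a step that is already met when the one before it is completed fails the run):
1. the orange dog is level with the face or just below, blue and yellow not yet moved (value of joint orange_dog between 0.0185 and 0.028 m and distance of each of blue_top, yellow_top from where it was at the start of the episode below 0.003 m), for 0.2 s.
2. then the blue dog, yellow not yet moved (value of joint blue_dog between 0.0185 and 0.028 m and value of joint orange_dog between 0.0185 and 0.028 m and distance of yellow_top from where it was at the start of the episode below 0.003 m), for 0.2 s.
3. then the yellow dog (value of joint yellow_dog between 0.0185 and 0.028 m and value of joint blue_dog between 0.0185 and 0.028 m and value of joint orange_dog between 0.0185 and 0.028 m), for 0.2 s.
At the end, for the whole second after the job is handed in: The tops of the orange, blue and yellow dogs are each between 1.5 mm above and 8 mm below the blank's flat face, pushed in that order; the black dog is within 3 mm, and every loose thing within 15 mm, of where it was (all of step 3 and distance of black_top from where it was at the start of the episode below 0.003 m and distance of each of oak_dowel, beech_dowel, plane, rasp, chisel, pencil, mallet from where it was at the start of the episode below 0.015 m); the robot touches nothing.
It fails at once if a dog is driven down more than 8 mm below the blank's face (value of joint any of orange_dog, blue_dog, yellow_dog above 0.028 m).
It fails at once if a dog is pulled up above its highest starting height (value of joint any of orange_dog, blue_dog, yellow_dog below -0.003 m).
It fails at once if the black dog is moved by more than 3 mm (distance of black_top from where it was at the start of the episode above 0.003 m).
It fails at once if a dog is struck or pressed with more than 25 N (contact force between any of orange_dog, blue_dog, yellow_dog and anything else above 25 N).
It fails at once if a dowel, tool or pencil is moved by more than 15 mm or lifted (distance of any of oak_dowel, beech_dowel, plane, rasp, chisel, pencil, mallet from where it was at the start of the episode above 0.015 m).
It also fails if it takes over 48 s, if anything falls off the work surface, if the arm or the gripper's body presses on something with over 40 N, if the wrist force passes 120 N, or if a joint passes its speed limit or range.

## Working session

There is one attempt and no reset: what is moved stays moved. The work goes in short steps, Python scripts to look and compute and a tool call to move; the robot and the scene stay as the last step left them, time stands still between calls to the robot, and variables do not carry over. Pictures are saved under pics/ and viewed, at most 10 in all, crops included, and the job is handed in when it is done.

Besides the shell and the picture viewer there is one more tool, called after "Request:" as name(argument=value, ...) on one line, values as JSON. jog_arm: Moves the arm, as the interface text tells. Its arguments: {"type":"object","properties":{"motion":{"type":"array"}},"required":["motion"]}

```bash
mkdir -p pics
cat > h.py <<'E'
from cell import env
import numpy as np, cv2
def world(c,u,v,r=2):
    z=c["z_map"][int(v)-r:int(v)+r+1,int(u)-r:int(u)+r+1]; z=np.median(z[z>0]); K=c["camera_matrix"]
    p=np.array([(u-K[0,2])/K[0,0]*z,-(v-K[1,2])/K[1,1]*z,-z,1])
    return (np.linalg.inv(c["world_to_cam"])@p)[:3]
E
python3 - <<'E'
from h import *
for n in ["top","side"]:
    c=env.read_camera(n); cv2.imwrite(f"pics/{n}0.png",c["color"][:,:,::-1])
    for t in ["orange_top","blue_top","yellow_top","black_top","blank","blank_face","oak_dowel","beech_dowel"]:
        for d in env.recognise(n,t)[:2]:
            u,v=d["location"]; print(n,t,round(d["score"],2),np.round([u,v]),np.round(world(c,u,v),1))
s=env.state(); print(s["t"],s["eef_pos"],s["tcp_rot"],s["ft_force"])
E
```

```text
top orange_top 0.5 [ 93. 244.] [404.1 443.2  15.3]
top blue_top 0.41 [321. 191.] [ 553.4 -167.4   36.8]
top yellow_top 0.23 [294. 185.] [569.2 -97.5  26.1]
top black_top 0.54 [312. 149.] [ 669.1 -144.9   26.1]
top black_top 0.27 [110. 138.] [688.5 398.7  50.5]
top blank 0.77 [293. 179.] [587.1 -95.   26.3]
top blank_face 0.94 [293. 186.] [567.3 -94.8  25.9]
top beech_dowel 0.59 [342. 162.] [ 630.4 -223.4   41.8]
top beech_dowel 0.24 [270. 207.] [508.1 -30.4  43.5]
side orange_top 0.52 [272. 188.] [6.121e+02 4.000e-01 2.860e+01]
side blue_top 0.6 [272. 226.] [ 547.8 -187.3   35.7]
side yellow_top 0.59 [237. 203.] [495.8 -28.6  18.6]
side black_top 0.63 [305. 213.] [ 658.2 -145.    24.2]
side blank 0.9 [266. 212.] [ 557.6 -109.9   26.2]
side blank_face 0.85 [268. 213.] [ 562.7 -112.1   25.2]
side oak_dowel 0.62 [246. 179.] [550.8  59.3  36.6]
side beech_dowel 0.21 [278. 144.] [744.2 308.8   5.1]
0.9 [ 280.15706742 -558.69538616  292.24560195] [3.14155226e+00 1.43925358e-06 4.64736516e-01] [ 0.37679641 -0.43837146  1.1095243 ]
```

View pics/top0.png

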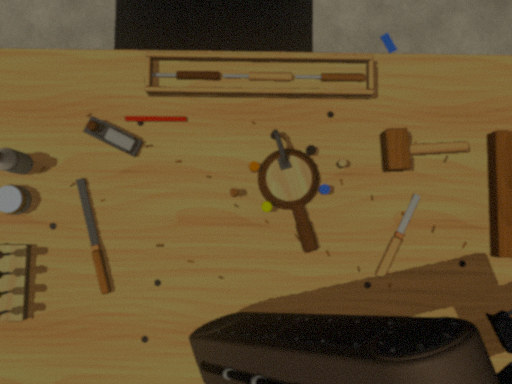

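View pics/side0.png

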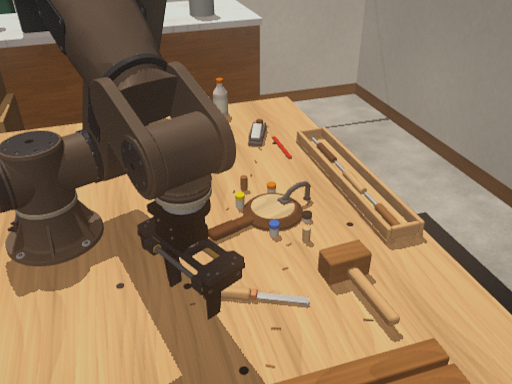

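The top view shows orange at (255,168), yellow (267,207), blue (326,189) and black (312,150). The oak dowel is at (237,192), beech at (343,163), and the blank's centre is near (290,178). Next I move over the blank with the fingers closed for a near look.

Request:
jog_arm(motion=[[0,0,0,42,-27,0,0],[0,0,0,42,-27,0,0],[0,0,0,42,-27,0,0],[0,0,0,42,-27,0,0],[0,0,0,42,-27,0,0],[0,0,0,42,-27,0,0],[0,0,0,42,-27,0,0],[0,0,0,42,-27,0,0],[0,0,0,42,-27,0,0],[0,0,0,42,-27,0,0]])

```text
t: 2.15
eef_pos: [535.3, -127.6, 292.4]
tcp_rot: [3.141, -0.0, 0.465]
ft_force: [0.4, -0.4, -0.5]
opening: 0.022
grip_force: 0.0
```

Run:
```python
from h import *
c=env.read_camera("wrist"); cv2.imwrite("pics/w1.png",c["color"][:,:,::-1])
for t in ["orange_top","blue_top","yellow_top","black_top","blank_face","oak_dowel","beech_dowel"]:
    for d in env.recognise("wrist",t)[:2]:
        u,v=d["location"]; print(t,round(d["score"],2),np.round([u,v]),np.round(world(c,u,v),1))
s=env.state(); print(s["t"],s["eef_pos"],s["tcp_rot"],s["ft_force"])
```

```text
orange_top 0.72 [167.  40.] [615.5   7.5  36.9]
orange_top 0.18 [417. 317.] [ 457.4 -397.3   11.5]
blue_top 0.83 [305. 177.] [ 556.8 -175.3   38.9]
yellow_top 0.65 [157. 152.] [512.5 -25.9  43.3]
black_top 0.63 [326.  66.] [ 666.  -142.2   23.3]
blank_face 0.7 [240. 105.] [592.7 -81.4  24.9]
oak_dowel 0.83 [91. 83.] [546.6  56.1  45.3]
oak_dowel 0.66 [491. 175.] [ 645.7 -341.4   49.8]
beech_dowel 0.76 [378. 135.] [ 628.7 -220.3   40.3]
2.55 [ 534.16969013 -130.05990817  292.31336203] [3.14139672e+00 6.16539743e-05 4.63366557e-01] [0.35701852 0.23243394 0.13183108]
```

View pics/w1.png

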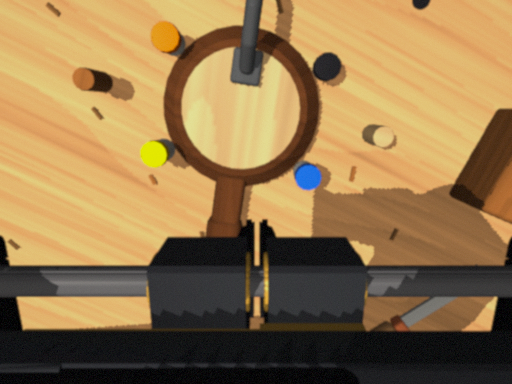

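The wrist view shows all four caps clearly: orange (165,37), yellow (154,153), blue (308,177) and black (327,66). I refine the positions from colour and depth, using the blank's face as height reference.

```bash
cat >> h.py <<'E'
def cloud(c):
    z=c["z_map"].astype(float); K=c["camera_matrix"]; v,u=np.indices(z.shape)
    p=np.stack([(u-K[0,2])/K[0,0]*z,-(v-K[1,2])/K[1,1]*z,-z,np.ones_like(z)],-1)
    return (p@np.linalg.inv(c["world_to_cam"]).T)[...,:3]
HUE=dict(orange=(8,20),yellow=(25,35),blue=(100,125))
def tops(c):
    P=cloud(c); h=cv2.cvtColor(c["color"],cv2.COLOR_RGB2HSV); out={}
    for n,(a,b) in HUE.items():
        m=cv2.inRange(h,(a,200,90),(b,255,255)); k,l,st,_=cv2.connectedComponentsWithStats(m)
        if k<2: continue
        i=1+st[1:,4].argmax(); q=P[(l==i)&(c["z_map"]>0)]; zt=np.percentile(q[:,2],70)
        t=q[abs(q[:,2]-zt)<4]; (x,y),r=cv2.minEnclosingCircle(t[:,:2].astype(np.float32))
        out[n]=(np.r_[np.median(t,0)[2]]); print(n,"circ",np.round([x,y,r],1),"mean",t.mean(0).round(1),"medz",np.median(t[:,2]).round(1),len(t),st[i])
    return P
E
python3 - <<'E'
from h import *
c=env.read_camera("wrist"); P=tops(c)
f=P[95:130,200:285].reshape(-1,3); print("face z",np.median(f[:,2]),f[:,2].std())
g=P[200:225,60:140].reshape(-1,3); print("bench z",np.median(g[:,2]))
s=env.state(); print(s["t"],s["eef_pos"],s["tcp_rot"])
E
```

```text
orange circ [617.   10.8  13.7] mean [617.4  10.3  36.9] medz 37.0 671 [149  19  29  31 678]
yellow circ [509.3 -23.2  13.9] mean [509.5 -23.8  42.9] medz 43.0 555 [139 139  27  26 569]
blue circ [ 558.2 -177.6   13.3] mean [ 558.9 -177.5   38.7] medz 38.7 446 [294 162  25  25 449]
face z 24.733756494102693 19.804315684020686
bench z 0.5845014460359721
2.6 [ 534.20186484 -130.04237125  292.2981842 ] [3.14144715e+00 5.78414701e-05 4.63317803e-01]
```

Request:
jog_arm(motion=[[0,0,0,34.5,-22.4,0,0],[0,0,0,34.5,-22.4,0,0],[0,0,0,34.5,-22.4,10,0],[0,0,0,34.5,-22.4,40,0],[0,0,0,0,0,50,0],[0,0,0,0,0,45,0],[0,0,0,0,0,15,0],[0,0,0,0,0,0,0],[0,0,0,0,0,0,0]])

```text
t: 3.72
eef_pos: [618.5, 12.5, 134.0]
tcp_rot: [3.14, -0.002, 0.464]
ft_force: [0.3, -0.5, -0.0]
opening: 0.004
grip_force: 0.0
```

Run:
```python
from h import *
c=env.read_camera("wrist"); cv2.imwrite("pics/w2.png",c["color"][:,:,::-1]); tops(c)
s=env.state(); print(s["t"],s["eef_pos"],s["tcp_rot"],s["ft_force"],s["opening"])
```

```text
orange circ [618.6  11.4  13.6] mean [623.4  14.5  36.8] medz 36.9 681 [234 204  45  33 766]
3.775 [618.46923184  12.5812992  134.0587827 ] [ 3.14002099e+00 -2.38886814e-03  4.64461556e-01] [-0.18202983  0.13080081 -0.10657097] 0.0073717511945883135
```

View pics/w2.png

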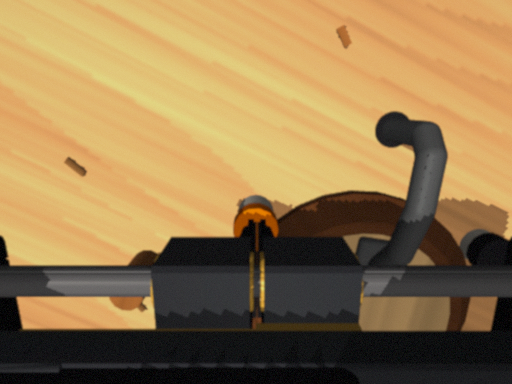

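The fingertips are over the orange cap, seen at (256,215) just under them. I press down slowly.

Request:
jog_arm(motion=[[0,0,0,0,0,10,0],[0,0,0,0,0,4,0],[0,0,0,0,0,2,0],[0,0,0,0,0,2,0],[0,0,0,0,0,2,0],[0,0,0,0,0,2,0],[0,0,0,0,0,2,0],[0,0,0,0,0,2,0],[0,0,0,0,0,2,0]])

```text
t: 4.9
eef_pos: [617.8, 12.9, 104.1]
tcp_rot: [3.141, -0.0, 0.465]
ft_force: [-0.6, 0.6, 4.1]
opening: 0.004
grip_force: 1.8
```

Request:
jog_arm(motion=[[0,0,0,0,0,2,0],[0,0,0,0,0,2,0],[0,0,0,0,0,0,0],[0,0,0,0,0,0,0]])

```text
t: 5.4
eef_pos: [617.7, 12.8, 100.0]
tcp_rot: [-3.142, 0.0, 0.465]
ft_force: [-0.6, -0.1, 0.5]
opening: 0.001
grip_force: 0.0
```

Run:
```python
from h import *
c=env.read_camera("wrist"); tops(c)
P=cloud(c)[270:320,375:440].reshape(-1,3); print("face",np.median(P,0))
s=env.state(); print(s["t"],s["eef_pos"],s["ft_force"])
```

```text
orange circ [623.   18.9   9.9] mean [623.7  20.7  21.8] medz 22.0 203 [233 212  32  25 259]
face [656.27764718 -15.79654424 115.85301715]
5.45 [617.75480656  12.81720854 100.04496646] [-0.91284697  0.95140085  0.4590928 ]
```

Orange's top is at about 22 mm, so the joint is near 0.022. Next is blue.

Request:
jog_arm(motion=[[0,0,0,0,0,-45,0],[0,0,0,0,0,-45,0],[0,0,0,-35.1,36.3,0,0],[0,0,0,-35.1,36.3,0,0],[0,0,0,-35.1,36.3,0,0],[0,0,0,-35.1,36.3,0,0],[0,0,0,0,0,30,0],[0,0,0,0,0,25,0],[0,0,0,0,0,0,0],[0,0,0,0,0,0,0]])

```text
t: 6.7
eef_pos: [557.7, -179.9, 136.0]
tcp_rot: [3.141, -0.0, 0.465]
ft_force: [-0.4, -0.3, 0.3]
opening: 0.003
grip_force: 0.0
```

Run:
```python
from h import *
c=env.read_camera("wrist"); tops(c)
for n in ["top","side"]: tops(env.read_camera(n))
s=env.state(); print(s["t"],s["eef_pos"],s["ft_force"])
```

```text
orange circ [608.4   1.4   3.8] mean [608.6   1.5  22. ] medz 21.9 50 [ 0  0 11  8 52]
blue circ [ 559.6 -178.    13. ] mean [ 563.2 -175.2   38.7] medz 38.7 777 [233 200  42  37 823]
orange circ [ 644.5 -655.1   74. ] mean [ 643.8 -656.6   51.7] medz 51.8 239 [496 132  16  55 273]
yellow circ [509.7 -21.   13.2] mean [510.3 -21.1  44.7] medz 44.9 68 [262 201  10  11  90]
yellow circ [505.6 -26.3  13.7] mean [505.3 -26.8  43.6] medz 43.2 33 [236 193   8   5  33]
6.85 [ 557.73355744 -179.83924785  136.26217635] [-0.52469304 -0.28284732 -0.40158121]
```

Request:
jog_arm(motion=[[0,0,0,0,0,10,0],[0,0,0,0,0,6,0],[0,0,0,0,0,2,0],[0,0,0,0,0,2,0],[0,0,0,0,0,2,0],[0,0,0,0,0,2,0],[0,0,0,0,0,2,0],[0,0,0,0,0,2,0],[0,0,0,0,0,2,0]])

```text
t: 7.98
eef_pos: [557.3, -179.8, 105.1]
tcp_rot: [-3.141, 0.0, 0.465]
ft_force: [-1.9, 1.0, 4.1]
opening: 0.005
grip_force: 1.8
```

Request:
jog_arm(motion=[[0,0,0,0,0,2,0],[0,0,0,0,0,2,0],[0,0,0,0,0,1,0],[0,0,0,0,0,0,0],[0,0,0,0,0,0,0]])

```text
t: 8.6
eef_pos: [557.6, -180.0, 100.2]
tcp_rot: [3.141, -0.0, 0.465]
ft_force: [-0.2, -0.1, 0.1]
opening: 0.01
grip_force: 0.0
```

Run:
```python
from h import *
c=env.read_camera("wrist"); tops(c)
s=env.state(); print(s["t"],s["eef_pos"],s["ft_force"])
```

```text
orange circ [ 631. -130.    0.] mean [ 631.  -130.    22.8] medz 22.8 1 [229  69   1   1   1]
blue circ [ 560.9 -177.6   12.5] mean [ 565.  -173.    22.3] medz 22.3 477 [230 209  46  28 533]
8.65 [ 557.58124271 -179.99574737  100.19696914] [-0.30889581  0.68337325 -0.03235487]
```

Blue is at about 22.3 mm. Now yellow.

Request:
jog_arm(motion=[[0,0,0,0,0,-45,0],[0,0,0,0,0,-45,0],[0,0,0,6.5,-41.1,0,0],[0,0,0,6.5,-41.1,0,0],[0,0,0,6.5,-41.1,0,0],[0,0,0,6.5,-41.1,0,0],[0,0,0,0,0,30,0],[0,0,0,0,0,20,0],[0,0,0,0,0,0,0],[0,0,0,0,0,0,0]])

```text
t: 9.9
eef_pos: [507.3, -21.4, 140.8]
tcp_rot: [3.141, -0.001, 0.465]
ft_force: [-0.3, 0.5, 0.2]
opening: 0.008
grip_force: 0.0
```

Run:
```python
from h import *
c=env.read_camera("wrist"); tops(c); cv2.imwrite("pics/w3.png",c["color"][:,:,::-1])
s=env.state(); print(s["t"],s["eef_pos"],s["ft_force"])
```

```text
orange circ [617.2  11.2  13.8] mean [617.2  11.2  22.1] medz 22.1 1871 [ 266    6   47   52 1908]
yellow circ [517.5 -19.2  10. ] mean [518.4 -19.   42.6] medz 42.8 299 [242 203  35  13 302]
blue circ [ 558.4 -178.1   13.8] mean [ 558.4 -176.4   22.2] medz 22.2 940 [473 232  37  33 941]
9.95 [507.31642208 -21.42737966 141.00289858] [ 0.30423609 -0.0929205   0.06693438]
```

View pics/w3.png

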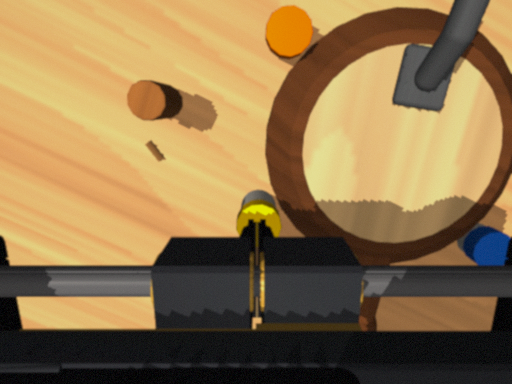

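The tips are over the yellow cap at (258,213). Orange (289,31) and blue (490,247) are both seated at about 22 mm, and the oak dowel is still standing at (148,99).

Request:
jog_arm(motion=[[0,0,0,0,0,10,0],[0,0,0,0,0,6,0],[0,0,0,0,0,2,0],[0,0,0,0,0,2,0],[0,0,0,0,0,2,0],[0,0,0,0,0,2,0],[0,0,0,0,0,2,0],[0,0,0,0,0,2,0],[0,0,0,0,0,2,0],[0,0,0,0,0,2,0]])

```text
t: 11.2
eef_pos: [506.9, -21.3, 108.1]
tcp_rot: [3.141, -0.0, 0.465]
ft_force: [-1.2, 0.4, 3.2]
opening: 0.007
grip_force: 1.8
```

Request:
jog_arm(motion=[[0,0,0,0,0,2,0],[0,0,0,0,0,2,0],[0,0,0,0,0,2,0],[0,0,0,0,0,1,0],[0,0,0,0,0,0,0],[0,0,0,0,0,0,0]])

```text
t: 11.95
eef_pos: [506.9, -21.3, 101.1]
tcp_rot: [3.142, 0.0, 0.465]
ft_force: [-0.7, 0.2, -0.3]
opening: 0.008
grip_force: 0.0
```

Run:
```python
from h import *
c=env.read_camera("wrist"); tops(c)
s=env.state(); print(s["t"],s["eef_pos"],s["ft_force"])
```

```text
orange circ [616.9  10.8  13.8] mean [614.4   9.9  22.1] medz 22.1 2184 [ 269    0   59   47 2250]
yellow circ [519.1 -18.2   7.1] mean [519.7 -17.6  23.2] medz 23.1 149 [246 213  27   9 150]
12.0 [506.94630462 -21.25126844 101.1405871 ] [ 0.1308609  -0.14211449  0.27147741]
```

Request:
jog_arm(motion=[[0,0,0,0,0,-30,0],[0,0,0,0,0,-60,0],[0,0,0,0,0,-50,0],[0,0,0,-40,0,-40,0],[0,0,0,-40,0,0,0],[0,0,0,0,0,0,0],[0,0,0,0,0,0,0]])

```text
t: 12.88
eef_pos: [435.9, -57.2, 281.3]
tcp_rot: [3.141, -0.001, 0.464]
ft_force: [-0.1, 0.3, -0.3]
opening: 0.005
grip_force: 0.0
```

Run:
```python
from h import *
c=env.read_camera("wrist"); tops(c); cv2.imwrite("pics/w4.png",c["color"][:,:,::-1])
s=env.state(); print(s["t"],s["eef_pos"],s["ft_force"])
```

```text
orange circ [598.4  -8.6   0. ] mean [598.4  -8.6  19.4] medz 19.4 1 [286   2   1   1   1]
yellow circ [508.9 -23.5  13.6] mean [508.8 -23.4  23.3] medz 23.3 584 [245  83  27  28 596]
blue circ [ 557.7 -177.4   13.4] mean [ 557.5 -177.1   22.1] medz 22.1 516 [397 110  29  25 551]
12.925 [436.09617771 -57.00567208 281.09186027] [-0.84895867  0.56605404 -0.48028504]
```

View pics/w4.png

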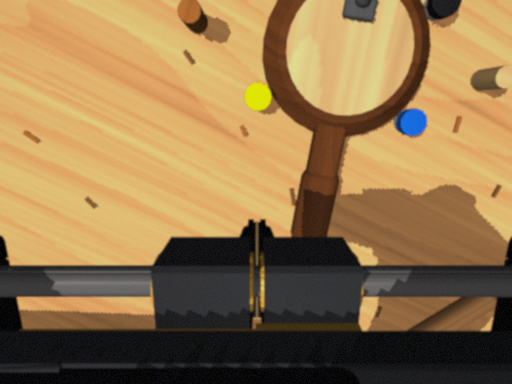

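Yellow (258,96) is at about 23 mm and blue (412,122) at about 22 mm. Both dowels are standing and the gripper is clear.

```bash
python3 -c "
from cell import env
print(env.job_done())"
```

```text
the job is handed in; nothing more can be done
None
```

I pushed the orange, blue and yellow dogs down in that order to about 22, 22 and 23 mm above the bench (the blank's face is at 24 mm), saw nothing else disturbed, and handed the job in at about 13 s; no verdict came back.

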